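# Set the index head to the long line and clamp it

### The job

Set the drum-drilling index head for its next hole: with a fingertip, push the fin of the round dial round until the dial's index mark lines up with the one long line on the scale ring. Then push the clamp lever all the way round to its stop, without disturbing the setting. Only push: pinch nothing, and leave the small parts and tools lying about where they are.

Things in the scene. Friction and masses are not known exactly. Their poses are not given: they have to be found in the camera images.
- dial_centre (a point): Point on the dial's vertical axis, level with its flat top, 36 mm above the bench. The index head: round blue base (244 mm across, 12 mm high, bolted down) with a tongue on one side for the clamp lever; on it an aluminium scale ring (232 mm across, top at 26 mm); on that a round steel dial (166 mm across, bevelled rim).
- index_mark (a point): Outer end of the dial's single black index line (6 mm wide, running out radially from the foot of the fin's short end to the dial's rim), 84 mm from the axis. It turns with the dial.
- long_line (a point): Inner end, 84 mm from the axis, of the only long line on the scale ring (black, 30 mm long, 6 mm wide, reaching almost across the ring); the other 11 lines are 9 mm short. The ring does not move during the job. The setting is right when index_mark meets this point, the two lines running on in one.
- dial (a joint): Angle of the dial in rad, growing counter-clockwise seen from above. It can turn freely more than a half turn either way from any start (stops at -6.2 and 6.2), either way round will do; friction (0.25 N m, about 5 N at the fin's end) keeps it where it is left.
- fin_end (a point): Point on the top edge of the dial's upright fin, 55 mm from the axis, straight across the axis from the index mark, 73 mm above the bench. The fin is a plate along the diameter, from 71 mm out on this side to 21 mm out on the index side, 19 mm thick with a black rubber pad on each face, 37 mm high above the dial. Push on either face; pressing both pads at once counts as pinching.
- clamp_lever (a joint): Angle of the clamp lever in rad: starts at 0.0 to 0.3 (open), 1.5 = fully against its stop. Grows clockwise seen from above; friction 0.15 N m (about 2 N at its end) keeps it where it is left. Working it does not turn the dial.
- lever_pivot (a point): Point on the lever's vertical pivot axis (22 mm steel boss on the tongue), 64 mm above the bench. Open, the lever points straight away from the dial (at 0 rad); closing sweeps its end clockwise until it lies across the tongue, beside the dial, against a 14 mm steel post.
- lever_end (a point): Point on the lever's top edge, 75 mm from the pivot, 64 mm above the bench. The lever is an upright blade reaching 92 mm out from the pivot, from 24 to 64 mm above the bench, 16 mm thick with a black rubber pad on each face. To close it push on its trailing (counter-clockwise) face; pressing both pads at once counts as pinching.
- drum_key: Dark T-shaped drum key lying on the bench beside the base, 39 x 44 x 9 mm; origin under its middle (bystander: loose, must stay where it is)
- lug: Small bright drum lug lying beside the base, 40 x 19 x 13 mm; origin under its middle (bystander: loose, must stay where it is)
- oil_bottle: Small yellow oil bottle with a black spout, standing, 36 mm across, 117 mm high; origin under its middle (bystander: loose, must stay where it is)
- screwdriver: Screwdriver with a red and black handle, 177 x 26 x 24 mm, lying to the left of the index head; origin under its middle (bystander: loose, must stay where it is)

How it is judged:
On the way, in this order (a step that is already met when the one before it is completed fails the run):
1. the index mark stands at the long line (within 4 mm), at rest (horizontal distance between index_mark and long_line below 0.004 m and velocity of joint dial between -0.05 and 0.05 rad/s), for 0.3 s.
2. the clamp lever is against its stop, the index mark still at the long line (horizontal distance between index_mark and long_line below 0.004 m and value of joint clamp_lever above 1.4 rad), for 0.2 s.
At the end, for the whole second after the job is handed in: The index mark is within 4 mm of the inner end of the long line, the dial at rest; the clamp lever is at its stop (1.40 rad or more); the drum key, lug, oil bottle and screwdriver are within 20 mm of where they lay (all of step 2 and velocity of joint dial between -0.05 and 0.05 rad/s and distance of each of drum_key, lug, oil_bottle, screwdriver from where it was at the start of the episode below 0.02 m); the robot touches nothing.
It fails at once if the clamp lever is swung well over (past 0.8 rad) while the index mark is off the long line (value of joint clamp_lever above 0.8 rad and not (horizontal distance between index_mark and long_line below 0.006 m)).
It fails at once if the fin is pinched (both its pads pressed at once) (contact force between the fingers and dial_c2 above 2 N and contact force between the fingers and dial_c3 above 2 N).
It fails at once if the lever is pinched (both its pads pressed at once) (contact force between the fingers and clamp_lever_c2 above 2 N and contact force between the fingers and clamp_lever_c3 above 2 N).
It fails at once if a bystander is lifted, carried or shoved (more than 20 mm) (distance of any of drum_key, lug, oil_bottle, screwdriver from where it was at the start of the episode above 0.02 m).
It also fails if it takes over 58 s, if anything falls off the work surface, if the arm or the gripper's body presses on something with over 40 N, if the wrist force passes 120 N, or if a joint passes its speed limit or range.

### The arm

A 6-joint arm with a two-finger parallel gripper is mounted at the origin on a cart in front of the work surface, level with it; the furniture and walls round the work are solid. World frame = base frame: x ahead of the robot, y to its left, z up, the work surface at z = 0. Lengths are in m, angles in rad, forces in N, time in s.
With the tool pointing down it reaches from about 0.375 to 0.975 m from the base axis. Payload 3.8 kg.
Tool frame: the origin (TCP) lies midway between the tips of the shut fingers; the grasp point (between the pads) lies 19 mm behind it; z points along the fingers, y is the line along which they close (so a half turn about z gives the same grasp; the last joint's range is limited). The gripper opens to 88 mm and grips with 3 to 60 N. Pads are 18 mm wide; open, the fingers measure 123 mm over their backs; the gripper's body (75 mm by 187 mm) begins 45 mm behind the grasp point.
Start: joints at [1.092, 0.264, 1.604, -0, 1.274, -0.037], TCP at [0.289, 0.61, 0.239] pointing down, gripper open.
Joint ranges: [-2.63, 2.63], [-0.94, 2.18], [0.31, 2.57], [-1.31, 4.45], [0, 2.66], [-2.55, 2.55]. Speed limits (rad/s): [2.57, 2.57, 3.14, 3.14, 3.14, 3.14].

### API

Orientations are given as a rotation vector (axis times angle).
In Python, from cell import manip, inverse_kinematics, cams, order gives the robot as it stands. Calls block until the motion is done:
- manip.move_pose(position, orientation): joint-space move of the TCP to a pose.
- manip.move_linear(position, rate=0.15, rot=None): straight line of the TCP; rot=None keeps the orientation; rate is the mean speed in m/s.
- manip.set_joints(angles): joint-space move.
- manip.set_gripper(opening, force=None): finger opening in m; force is the grip in N (None keeps the last); returns when the fingers have stopped.
- manip.dwell(seconds).
- inverse_kinematics(position, orientation): joint angles nearest the present ones, or None.
- manip.state(): the state.
- cams.capture(name): name is "side" or "top" or "wrist"; returns a dict with "image" (420x560x3 uint8, blue, green, red), "z_map" (420x560 float32, m along the optical axis (not along the pixel's ray), 0 where there is no reading), "intrinsics" (3x3 intrinsics, pixels), "position" and "orientation" of the camera in the world; the wrist camera has in their place "T_tool_cam" (4x4, takes a point from camera to tool coordinates, whose origin is the TCP and whose axes are the flange's). Camera axes: x right, y down, z forward; pixel columns grow to the right and rows downward; lengths in m; the calibration is good to about 2 mm. A picture is of the moment at which its call begins: read the wrist's pose just before it.
A pose or a line that the arm cannot do raises manip.IKError and nothing moves.
- order.close_job(): hands the job in; it is judged then, once.
The state is a dict: "clock": time; "joint_pos": joint angles; "joint_velocities": joint speeds; "tau": joint torques, N m; "tool_pos": TCP position; "tcp_rot": TCP orientation; "contact_force": force on the tool from outside, world axes, zero at the start; "moment": the same for the moment, N m; "gripper_width": finger opening in m; "grasp_force": force on a finger pad.
Only numpy, scipy, OpenCV 4.12 (cv2) and the standard library are available. Lean on these libraries where they do the work, as an engineer would, in place of code of your own. Each camera call takes 0.05 s, during which the arm holds its last target. There are 200 camera calls.

## Working session

There is one attempt and no reset: what is moved stays moved. The work goes in short steps, each a Python script; the robot and the scene stay as the last script left them, time stands still between calls to the robot, and variables do not carry over. Pictures are saved under pics/ and viewed, at most 10 in all, crops included, and the job is handed in when it is done.

```bash
mkdir -p pics; ls
cat > h.py <<'E'
import numpy as np, cv2
from scipy.spatial.transform import Rotation as R
from cell import manip, inverse_kinematics, cams, order
def rm(o):
    o=np.asarray(o,float)
    if o.shape==(3,3): return o
    return (R.from_rotvec(o) if o.size==3 else R.from_quat(o)).as_matrix()
def cap(n):
    s=manip.state(); c=cams.capture(n)
    if n=='wrist':
        T=np.eye(4); T[:3,:3]=rm(s['tcp_rot']); T[:3,3]=s['tool_pos']; T=T@c['T_tool_cam']
        c['Rw'],c['p']=T[:3,:3],T[:3,3]
    else: c['Rw'],c['p']=rm(c['orientation']),np.array(c['position'])
    return c
def ray(c,uv,z):
    uv=np.atleast_2d(np.asarray(uv,float))
    d=np.c_[uv,np.ones(len(uv))]@np.linalg.inv(c['intrinsics']).T@c['Rw'].T
    return c['p']+d*((z-c['p'][2])/d[:,2])[:,None]
def proj(c,P):
    q=(np.atleast_2d(P)-c['p'])@c['Rw']; q=q@np.asarray(c['intrinsics']).T; return q[:,:2]/q[:,2:]
E
python3 - <<'E'
from h import *
for n in ('top','side'):
    c=cap(n); cv2.imwrite(f'pics/{n}0.png',c['image']); print(n,c['p'],c['Rw'],c['orientation'],c['intrinsics'])
s=manip.state();print(s)
E
```

```text
pics
top [0.41734493 0.03035733 1.20747709] [[-0.01080604 -0.99606263  0.08799133]
 [-0.9999327   0.0111355   0.00325419]
 [-0.0042212  -0.08795025 -0.99611592]] [-2.16258143  2.18648488 -0.09176481] [[383.92188261   0.         281.579121  ]
 [  0.         383.92188261 212.73016598]
 [  0.           0.           1.        ]]
side [ 0.12250089 -0.96179739  0.87459079] [[ 0.93233957 -0.21013035  0.29425867]
 [-0.36155236 -0.55252336  0.75099789]
 [ 0.00477734 -0.80657496 -0.59111252]] [-2.17406944  0.40405976 -0.21135573] [[539.94047206   0.         277.21940678]
 [  0.         539.94047206 209.70981333]
 [  0.           0.           1.        ]]
{'clock': 0.1, 'joint_pos': array([ 1.09209276e+00,  2.64676569e-01,  1.60522826e+00,  2.61044520e-05,
        1.27363240e+00, -3.68903674e-02]), 'joint_velocities': array([-0.00045023, -0.00172695, -0.00290343, -0.00032275, -0.00123892,
        0.00037029]), 'tau': array([ 9.77816890e-04, -5.03617322e+01, -3.58071721e+01,  7.32127740e-02,
        2.33075110e-02, -5.98717133e-05]), 'tool_pos': array([0.28832023, 0.60964367, 0.23751826]), 'tcp_rot': array([-6.88265352e-01, -3.06473819e+00,  2.94311074e-03]), 'contact_force': array([-0.20488587, -0.07942279,  0.30858965]), 'moment': array([-0.03031711, -0.02520676, -0.03726106]), 'grasp_force': 0.0, 'gripper_width': 0.08814785944145503}
```

View pics/top0.png

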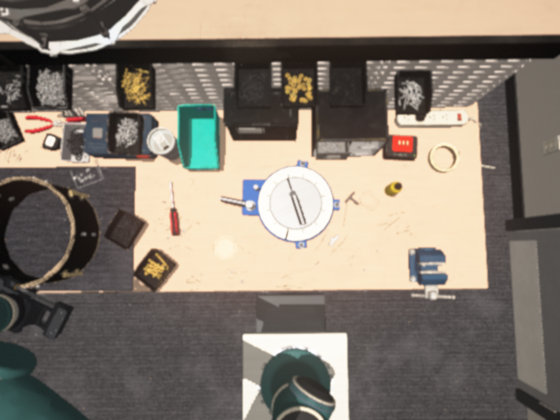

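View pics/side0.png

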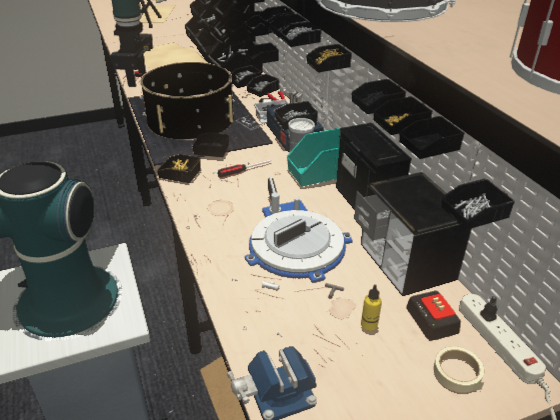

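The top view shows the ring centred near (297,204), the fin running (290,180)–(303,222), and the lever pointing left, ending near (222,200). The key is at (351,199), the lug at (334,240), the bottle at (394,188) and the screwdriver at (174,210). Next I'll move the wrist camera over the head for a closer look.

Run:
```python
from h import *
c=cap('top'); print(ray(c,[[297,204]],.026),ray(c,[[222,200],[250,204]],.064))
print(cams.capture('wrist')['T_tool_cam'])
C=ray(c,[[297,204]],.026)[0]
im=c['image'][150:260,205:365]; cv2.imwrite('pics/topc.png',cv2.resize(im,(800,550),interpolation=cv2.INTER_CUBIC))
# tool down, tool x toward +-y
for a in (0,np.pi/2,np.pi,-np.pi/2):
    r=(R.from_euler('z',a)*R.from_rotvec([np.pi,0,0])).as_rotvec()
    for z in (.3,.35,.4): print(a,z,inverse_kinematics([C[0],C[1],z],r))
```

```text
[[ 0.54830053 -0.01380229  0.026     ]] [[0.55869877 0.21245296 0.064     ]
 [0.54567667 0.12844937 0.064     ]]
[[ 7.20212833e-04 -9.45510617e-01 -3.25590471e-01  8.47520921e-02]
 [ 9.99999240e-01  3.55253122e-04  1.18036835e-03  1.94778147e-03]
 [-1.00038378e-03 -3.25591074e-01  9.45510154e-01 -1.48017281e-01]
 [ 0.00000000e+00  0.00000000e+00  0.00000000e+00  1.00000000e+00]]
0 0.3 [-7.05818214e-02 -9.09951255e-03  1.79731972e+00 -4.44089210e-16
  1.35337244e+00  1.50021451e+00]
0 0.35 [-7.05818214e-02 -2.64134016e-02  1.72464508e+00 -4.44089210e-16
  1.44336098e+00  1.50021451e+00]
0 0.4 [-7.05818214e-02 -3.48055566e-02  1.64414365e+00 -4.44089210e-16
  1.53225456e+00  1.50021451e+00]
1.5707963267948966 0.3 [-7.05818214e-02 -9.09951255e-03  1.79731972e+00 -4.44089210e-16
  1.35337244e+00 -7.05818214e-02]
1.5707963267948966 0.35 [-7.05818214e-02 -2.64134016e-02  1.72464508e+00 -4.44089210e-16
  1.44336098e+00 -7.05818214e-02]
1.5707963267948966 0.4 [-7.05818214e-02 -3.48055566e-02  1.64414365e+00 -4.44089210e-16
  1.53225456e+00 -7.05818214e-02]
3.141592653589793 0.3 [-0.07058182 -0.00909951  1.79731972  0.          1.35337244 -1.64137815]
3.141592653589793 0.35 [-0.07058182 -0.0264134   1.72464508  0.          1.44336098 -1.64137815]
3.141592653589793 0.4 [-0.07058182 -0.03480556  1.64414365  0.          1.53225456 -1.64137815]
-1.5707963267948966 0.3 None
-1.5707963267948966 0.35 None
-1.5707963267948966 0.4 None
```

View pics/topc.png

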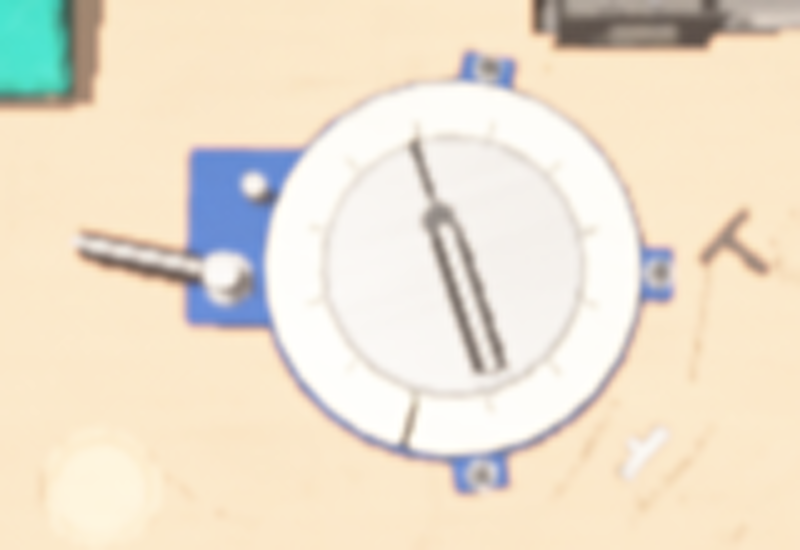

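Seen from above, the index mark is at about 16° and the long line at about 164°, so the dial needs roughly +147° CCW. The lever starts pointing left, with its stop post at (255,185) in the crop. Next is a close wrist view.

```bash
cat >> h.py <<'E'
def rv(a): return (R.from_euler('z',a)*R.from_rotvec([np.pi,0,0])).as_rotvec()
E
python3 - <<'E'
from h import *
manip.set_gripper(0.0)
manip.move_pose([.548,.05,.29],rv(np.pi/2))
c=cap('wrist'); cv2.imwrite('pics/w1.png',c['image']); np.savez('w1.npz',**{k:c[k] for k in('image','z_map','intrinsics','Rw','p')})
s=manip.state(); print(s['clock'],s['tool_pos'],c['p'],c['intrinsics'][0])
print(proj(c,[[.548,-.0138,.036]]))
E
```

```text
3.7667 [0.547977   0.05087171 0.28984764] [0.54870078 0.13725082 0.43795367] [337.41957071   0.         277.75417168]
[[276.38528736 214.60561281]]
```

View pics/w1.png

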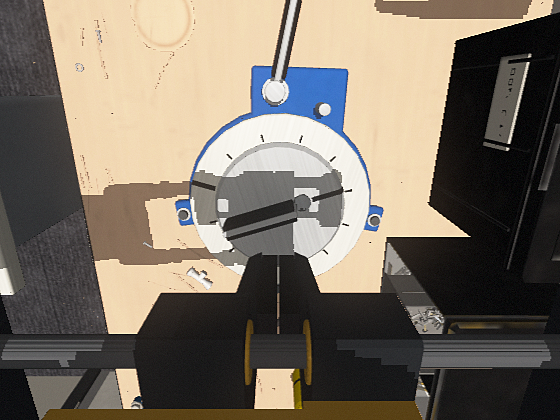

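The wrist view shows the long line at about (203,184), the index mark's outer end at about (350,190), the boss at (276,91), the post at (323,110) and the lever running up to (293,0). Next I'll compute the centre and angles.

```bash
cat >> h.py <<'E'
def prof(c,C,r0,r1,z,th):
    g=cv2.cvtColor(c['image'],cv2.COLOR_BGR2GRAY).astype(np.float32)
    rr=np.linspace(r0,r1,25); T,RR=np.meshgrid(th,rr,indexing='ij')
    P=np.c_[(C[0]+RR*np.cos(T)).ravel(),(C[1]+RR*np.sin(T)).ravel(),np.full(T.size,z)]
    uv=proj(c,P).astype(np.float32).reshape(*T.shape,2)
    return cv2.remap(g,uv[...,0],uv[...,1],cv2.INTER_LINEAR)
def dark(c,C,r0,r1,z,lo,hi,frac=80):
    th=np.radians(np.arange(lo,hi,.1)); p=np.percentile(prof(c,C,r0,r1,z,th),frac,axis=1)
    bg=np.median(p); k=p.argmin(); m=(p<(bg+p[k])/2)&(abs(th-th[k])<np.radians(5))
    return np.degrees(th[m].mean()),p[k],bg,m.sum()*.1
E
python3 - <<'E'
from h import *
def circ(P):
    A=np.c_[2*P,np.ones(len(P))]; s=np.linalg.lstsq(A,(P**2).sum(1),rcond=None)[0]; return s[:2],np.sqrt(s[2]+s[:2]@s[:2])
c=cap('top')
hsv=cv2.cvtColor(c['image'],cv2.COLOR_BGR2HSV)
m=((hsv[...,1]<45)&(hsv[...,2]>170)).astype(np.uint8)
roi=np.zeros_like(m); cv2.circle(roi,(297,204),50,1,-1); m*=roi
print('gripper shadow?',m.sum())
ct=max(cv2.findContours(m,cv2.RETR_EXTERNAL,cv2.CHAIN_APPROX_NONE)[0],key=cv2.contourArea)
P=ray(c,cv2.convexHull(ct)[:,0],.026)[:,:2]; print('top hull',circ(P))
w=dict(np.load('w1.npz'))
hs=cv2.cvtColor(w['image'],cv2.COLOR_BGR2HSV)
b=cv2.inRange(hs,(105,120,50),(130,255,255)); 
# base/ring outer: visible upper arc: white->blue boundary along radial rays
C=np.array([.548,-.0138])
for z,r0,r1,R0 in((.026,.100,.13,.116),):
  for it in range(3):
    th=np.radians(np.arange(20,165,2)); rr=np.arange(r0,r1,.0005)
    Q=[]
    for t in th:
        uv=proj(w,np.c_[C[0]+rr*np.cos(t),C[1]+rr*np.sin(t),np.full(len(rr),z)])
        s=cv2.remap(hs[...,1],uv[:,0].astype(np.float32),uv[:,1].astype(np.float32),cv2.INTER_LINEAR).ravel()
        k=np.argmax(s>80)
        if k>0: Q.append(C+rr[k]*np.array([np.cos(t),np.sin(t)]))
    Q=np.array(Q); C2,r=circ(Q); C=C2
  print('wrist',C,r,len(Q))
# boss, post, lever
bosspix=[[276,91],[323,110]]; print('boss/post z.064',ray(w,bosspix,.064)); print(ray(w,[[283,60],[293,3]],.064))
for nm,cc in(('C',C),):
  print('long',dark(w,cc,.088,.108,.026,120,200)); print('idx',dark(w,cc,.045,.076,.036,0,40))
E
```

```text
gripper shadow? 1614
top hull (array([ 0.53023672, -0.04586871]), np.float64(0.10550450547243084))
wrist [ 0.55206913 -0.00443459] 0.11525217238706993 73
boss/post z.064 [[0.54755032 0.13536722 0.064     ]
 [0.5978073  0.11621184 0.064     ]]
[[0.55469301 0.1654023  0.064     ]
 [0.56406191 0.21653645 0.064     ]]
long (np.float64(164.54999999999748), np.float32(44.124218), np.float32(143.6297), np.float64(3.6))
idx (np.float64(16.199999999999996), np.float32(47.184765), np.float32(123.76289), np.float64(5.300000000000001))
```

```bash
cat > fit.py <<'E'
from h import *
def circ(P):
    A=np.c_[2*P,np.ones(len(P))]; s=np.linalg.lstsq(A,(P**2).sum(1),rcond=None)[0]; return s[:2],np.sqrt(s[2]+s[:2]@s[:2])
E
python3 - <<'E'
from fit import *
c=cap('top'); c['image']=cv2.imread('pics/top0.png')
hsv=cv2.cvtColor(c['image'],cv2.COLOR_BGR2HSV)
m=((hsv[...,1]<28)&(hsv[...,2]>150)).astype(np.uint8)
roi=np.zeros_like(m); cv2.circle(roi,(296,204),45,1,-1); m*=roi
ct=max(cv2.findContours(m,cv2.RETR_EXTERNAL,cv2.CHAIN_APPROX_NONE)[0],key=cv2.contourArea)
P=ray(c,cv2.convexHull(ct)[:,0],.026)[:,:2]; C,r=circ(P); print('top',C,r, cv2.minEnclosingCircle(ct))
for C in (C,np.array([.5521,-.0044])):
  print('long',dark(c,C,.088,.108,.026,120,200)); print('idx',dark(c,C,.045,.076,.036,0,40))
# blue dial-depth check
w=dict(np.load('w1.npz'))
for uv in ((240,160),(283,60),(276,91),(260,150)):
    d=w['z_map'][uv[1],uv[0]]; p=w['p']+w['Rw']@(np.linalg.inv(w['intrinsics'])@[uv[0],uv[1],1]*d); print(uv,p)
# fin top in side view for check
P=np.array([[.5521,-.0044,.036]]); print('top px',proj(c,P)); s=cap('side'); print('side px',proj(s,P))
E
```

```text
top [ 0.555007   -0.01487546] 0.12459680713767876 ((298.15911865234375, 201.84994506835938), 41.890506744384766)
long (np.float64(160.2999999999977), np.float32(217.69844), np.float32(253.94678), np.float64(3.9000000000000004))
idx (np.float64(23.8), np.float32(166.25899), np.float32(243.22305), np.float64(5.300000000000001))
long (np.float64(165.94999999999737), np.float32(187.64062), np.float32(254.0), np.float64(3.2))
idx (np.float64(14.149999999999999), np.float32(163.87949), np.float32(244.0), np.float64(6.0))
(240, 160) [0.50441354 0.05688527 0.0385601 ]
(283, 60) [0.55467708 0.16532747 0.06499407]
(276, 91) [0.54756173 0.1353859  0.06770799]
(260, 150) [0.52843385 0.06859818 0.03672817]
top px [[294.03607835 202.44384491]]
side px [[297.50131621 232.71065934]]
```

The wrist fit is consistent: radius 115 mm against the given 116, lever at about 0.23 rad, and the side projection lands on the dial. I'm using C = (0.552,-0.0045). Now I'll push the fin CCW along an arc, stopping about 12° short.

```bash
cat >> h.py <<'E'
C0=np.array([.552,-.0045])
def tip(phi,gap,z=.05,r=.055,sgn=1,C=C0):
    p=np.radians(phi); u=np.array([np.cos(p),np.sin(p)]); t=np.array([-u[1],u[0]])
    return [*(C+r*u-sgn*gap*t),z], rv(np.radians((phi+180)%360))
def arc(a,b,gap,step=12,rate=.06):
    n=max(1,int(np.ceil(abs(b-a)/step)))
    for ph in np.linspace(a,b,n+1)[1:]:
        p,o=tip(ph,gap); manip.move_linear(p,rate=rate,rot=o)
def look(name):
    manip.move_pose([.548,.05,.29],rv(np.pi/2)); manip.dwell(.1); c=cap('wrist'); cv2.imwrite(f'pics/{name}.png',c['image']); return c
E
python3 - <<'E'
from h import *
p,o=tip(-163.8,.045,.11); manip.move_pose(p,o)
p,o=tip(-163.8,.045); manip.move_linear(p,.12)
s=manip.state(); print(s['clock'],s['tool_pos'],s['contact_force'])
p,o=tip(-163.8,.027); manip.move_linear(p,.05)
print(manip.state()['contact_force'])
arc(-163.8,-28,.027)
s=manip.state(); print(s['clock'],s['tool_pos'],s['contact_force'])
p,o=tip(-28,.04); manip.move_linear(p,.1)
p[2]=.13; manip.move_linear(p,.2)
c=look('w2'); print(manip.state()['clock'])
print('long',dark(c,C0,.088,.108,.026,155,175)); print('idx',dark(c,C0,.045,.076,.036,90,170))
E
```

```text
5.7 [0.48724747 0.02339399 0.05043706] [-0.19625605 -0.81813075  0.27558478]
[ 0.06612143  0.42669196 -1.47434082]
10.4083 [ 0.58800501 -0.05420535  0.05009861] [-1.23756721 -0.71701389  0.79199618]
12.5583
long (np.float64(164.44999999999948), np.float32(45.010937), np.float32(135.966), np.float64(3.4000000000000004))
idx (np.float64(152.59999999999644), np.float32(43.64219), np.float32(222.12997), np.float64(10.100000000000001))
```

View pics/w2.png

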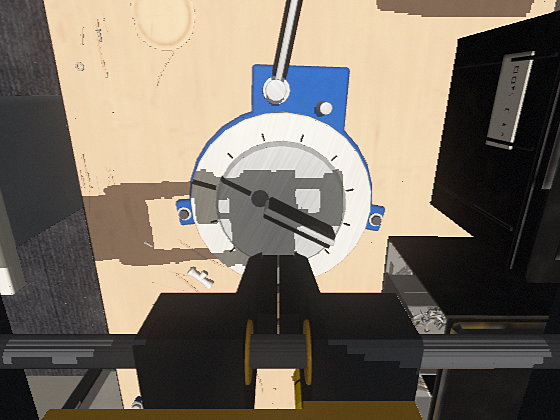

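The dial is now close: the index line runs (250,192)→(221,177) and the long line sits at (203,184). The mark is about 152° against 164.5°. I'll push 10° further, then measure precisely.

```bash
cat >> h.py <<'E'
def darkt(c,C,r0,r1,z,lo,hi,t):
    th=np.radians(np.arange(lo,hi,.1)); p=np.percentile(prof(c,C,r0,r1,z,th),70,axis=1)
    k=p.argmin(); m=(p<t)&(abs(th-th[k])<np.radians(4)); return round(np.degrees(th[m].mean()),2),round(m.sum()*.1,1),p[k]
def meas(c):
    print('long',[darkt(c,C0,a,b,.026,155,175,80) for a,b in((.086,.098),(.096,.110))])
    print('idx',[darkt(c,C0,a,b,.036,140,180,75) for a,b in((.035,.055),(.05,.07),(.062,.078))])
E
python3 - <<'E'
from h import *
c=cap('wrist'); meas(c)
p,o=tip(-28,.04,.13); manip.move_pose(p,o)
p,o=tip(-28,.04); manip.move_linear(p,.12)
p,o=tip(-28,.027); manip.move_linear(p,.05)
arc(-28,-18,.027,5,.03)
p,o=tip(-18,.04); manip.move_linear(p,.1)
p[2]=.13; manip.move_linear(p,.2)
c=look('w3'); print(manip.state()['clock']); meas(c)
cv2.imwrite('pics/w3c.png',cv2.resize(c['image'][140:260,170:330],(800,600),interpolation=cv2.INTER_CUBIC))
E
```

```text
long [(np.float64(164.55), np.float64(3.6), np.float32(43.696877)), (np.float64(164.5), np.float64(3.1), np.float32(45.3875))]
idx [(np.float64(153.95), np.float64(6.6), np.float32(56.199608)), (np.float64(153.8), np.float64(5.1), np.float32(42.02656)), (np.float64(153.8), np.float64(4.5), np.float32(44.499218))]
17.9333
long [(np.float64(164.55), np.float64(3.6), np.float32(43.489845)), (np.float64(164.5), np.float64(3.1), np.float32(44.971874))]
idx [(np.float64(162.85), np.float64(4.8), np.float32(56.097267)), (np.float64(163.6), np.float64(5.3), np.float32(40.675)), (np.float64(163.35), np.float64(4.8), np.float32(41.881836))]
```

View pics/w3c.png

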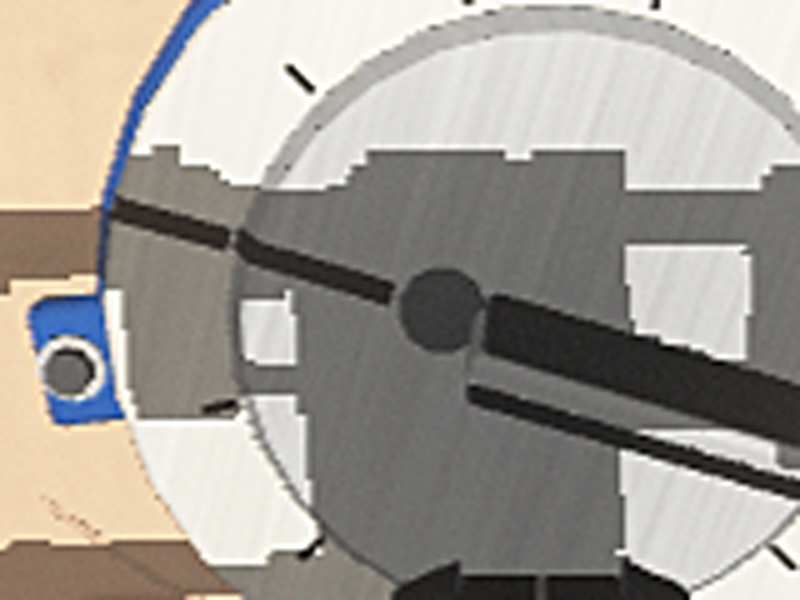

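The crop shows the index line running straight into the long line at about (235,238), 163.5° against 164.5°, i.e. about 1.5 mm off, which is within tolerance. Next is the lever. First I'll check clearance to the cabinets.

Run:
```python
from h import *
for nm,c in(('w',dict(np.load('w1.npz'))),('side',cap('side'))):
    z=c['z_map']; v,u=np.mgrid[:420,:560]
    P=(np.stack([u,v,np.ones_like(u)],-1)@np.linalg.inv(c['intrinsics']).T*z[...,None])@c['Rw'].T+c['p']
    for y0,y1 in((.04,.12),(.12,.20),(.20,.30),(.3,.4)):
        m=(z>0)&(P[...,2]>.08)&(P[...,2]<.25)&(P[...,1]>y0)&(P[...,1]<y1)&(P[...,0]>.6)&(P[...,0]<.9)
        Q=P[m]; print(nm,y0,len(Q),Q[:,0].min() if len(Q) else '',Q[:,2].max() if len(Q) else '')
for psi in (78,40,6):
    p=np.radians(psi);u=np.array([np.cos(p),np.sin(p)]);t=np.array([-u[1],u[0]])
    q=[*(np.array([.5476,.1354])+.055*u+.03*t),.042]; print(q,inverse_kinematics(q,rv(p+np.pi/2)))
```

```text
w 0.04 8595 0.7412932109056336 0.198535816308855
w 0.12 6534 0.7505061142948977 0.18301366747265402
w 0.2 0  
w 0.3 0  
side 0.04 1288 0.7417865781674544 0.22380882758943765
side 0.12 972 0.748037380832768 0.21990799728162858
side 0.2 434 0.6970979278542866 0.21290514698629182
side 0.3 1295 0.6872291031716198 0.2497038371674376
[np.float64(0.5296907149729625), np.float64(0.1954354687648921), 0.042] [ 0.30934941  0.25834024  2.0094716   0.          0.87378082 -1.05200741]
[np.float64(0.5704488160809477), np.float64(0.19373465182632899), 0.042] [ 2.86052930e-01  3.20354117e-01  1.92672952e+00 -4.44089210e-16
  8.94509011e-01 -4.12078771e-01]
[np.float64(0.5991628503472254), np.float64(0.17098472234076914), 0.042] [0.23801058 0.35377098 1.88053933 0.         0.90728234 0.13329083]
```

Run:
```python
from h import *
Pv=np.array([.5476,.1354])
def L(psi,gap,z=.042):
    p=np.radians(psi);u=np.array([np.cos(p),np.sin(p)]);t=np.array([-u[1],u[0]])
    return [*(Pv+.055*u+gap*t),z],rv(p+np.pi/2)
p,o=L(80,.05,.14); manip.move_pose(p,o)
p,o=L(80,.04,.042); manip.move_linear(p,.12,rot=o)
f0=np.array(manip.state()['contact_force'])
p,o=L(80,.018); manip.move_linear(p,.06,rot=o)
psi=80
while psi>-6:
    psi-= 12 if psi>24 else 2
    p,o=L(psi,.018); manip.move_linear(p,.06 if psi>24 else .03,rot=o)
    s=manip.state(); f=np.linalg.norm((np.array(s['contact_force'])-f0)[:2]); print(psi,round(f,1),end='; ')
    if f>12: break
p,o=L(psi,.045); manip.move_linear(p,.1,rot=o)
p[2]=.15; manip.move_linear(p,.2)
c=look('w4'); print(manip.state()['clock']); meas(c)
```

```text
68 2.5; 56 2.5; 44 2.3; 32 1.1; 20 0.7; 18 1.6; 16 1.9; 14 1.1; 12 0.8; 10 1.4; 8 1.1; 6 1.2; 4 1.2; 2 1.7; 0 4.6; -2 11.9; -4 20.1; 27.5667
long [(np.float64(164.6), np.float64(3.5), np.float32(43.154686)), (np.float64(164.45), np.float64(3.2), np.float32(44.540627))]
idx [(np.float64(163.75), np.float64(6.6), np.float32(56.125)), (np.float64(163.4), np.float64(5.3), np.float32(39.141212)), (np.float64(163.4), np.float64(4.9), np.float32(41.101368))]
```

View pics/w4.png

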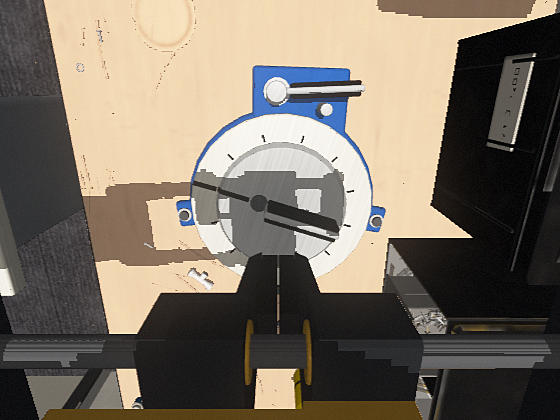

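The lever, from boss (276,91) to end (362,88), now lies against the post at (326,110). The lines are still in one, with their angles unchanged, and the robot is clear of everything.

```bash
python3 -c "
from h import *
print(order.close_job())"
```

```text
the job is handed in; nothing more can be done
None
```

The job is handed in: the index mark is on the long line to within about 1.5 mm by the wrist camera, the clamp lever is against its stop, and the arm was clear of everything at about 28 s; I saw no sign that any loose part moved, though I did not measure them.

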